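# Lay the tea tray from the shelf things

### The job

Lay the tea tray: stand the black-lidded glass jar centred on the black mat, the all-white sugar pot centred on the yellow mat and the green cup centred on the blue mat, and only once the cup is standing on its mat, hang the steel tea strainer in it with its rim plate flat on the cup. Lower the jar and the sugar pot down, never let them drop. Leave the red-lidded jar, the pot with the brown knob and the orange cup standing where they are.

Things in the scene. Friction and masses are not known exactly. Their poses are not given: they have to be found in the camera images.
- jar_black: Closed clear-glass jar with a black screw lid (lid does not come off), upright, 105 mm tall; glass 58 mm across from the base to z 76 mm, lid 60 mm across from z 83 to 105 mm; about 240 g. Origin: centre of its underside, z up along its axis.
- pot_white: Squat white glazed ceramic pot with a fixed lid and a white knob on top, upright; 52 mm across at the base, widest 68 mm at z 30 mm, lid shoulder sloping up to z 50 mm, round knob 24 mm across from z 50 to 83 mm (good to grip); about 220 g. Origin: centre of its underside, z up along its axis.
- cup_green: Open green plastic cup, mouth up, no handle, 85 mm tall, 54 mm across the base and 66 mm across the rim outside, straight tapered wall 3 mm thick, floor 4 mm; about 60 g. Origin: centre of its underside, z up along its axis.
- strainer: Stainless-steel tea strainer basket, standing upright: basket 42 mm across (30 mm at its foot) from z 0 to 50 mm, flat round rim plate 80 mm across and 4 mm thick from z 50 to 54 mm, dark steel round knob on top 20 mm across from z 54 to 86 mm (good to grip); about 70 g. Hung in a cup, the basket is inside and the rim plate lies on the cup's rim, so its origin is then 35 mm above the cup's origin. Origin: centre of its underside, z up along its axis.
- mat_black: Round black mat, 84 mm across and 3 mm thick, fixed in the low dark wooden tray (place of the black-lidded jar). The tray (335 x 125 mm, rim 16 mm high, floor 6 mm thick) does not move; its three mats lie in a row 105 mm apart, in any order. Origin: centre of the mat's underside, 6 mm above the counter; its top is 9 mm above the counter.
- mat_yellow: Round yellow mat, 84 mm across and 3 mm thick, fixed in the low dark wooden tray (place of the sugar pot). The tray (335 x 125 mm, rim 16 mm high, floor 6 mm thick) does not move; its three mats lie in a row 105 mm apart, in any order. Origin: centre of the mat's underside, 6 mm above the counter; its top is 9 mm above the counter.
- mat_blue: Round blue mat, 84 mm across and 3 mm thick, fixed in the low dark wooden tray (place of the green cup). The tray (335 x 125 mm, rim 16 mm high, floor 6 mm thick) does not move; its three mats lie in a row 105 mm apart, in any order. Origin: centre of the mat's underside, 6 mm above the counter; its top is 9 mm above the counter.
- jar_red: Closed clear-glass jar with a red screw lid (lid does not come off), upright, 105 mm tall; glass 58 mm across from the base to z 76 mm, lid 60 mm across from z 83 to 105 mm; about 240 g. A look-alike: stays where it is. Origin: centre of its underside, z up along its axis.
- pot_brown: Squat white glazed ceramic pot with a fixed lid and a dark brown wooden knob on top, upright; 52 mm across at the base, widest 68 mm at z 30 mm, lid shoulder sloping up to z 50 mm, round knob 24 mm across from z 50 to 83 mm (good to grip); about 220 g. A look-alike: stays where it is. Origin: centre of its underside, z up along its axis.
- cup_orange: Open orange plastic cup, mouth up, no handle, 85 mm tall, 54 mm across the base and 66 mm across the rim outside, straight tapered wall 3 mm thick, floor 4 mm; about 60 g. A look-alike: stays where it is. Origin: centre of its underside, z up along its axis.

How it is judged:
By the outcome, as a careful person would: the job done as asked, in the order asked, and still so for the second after the job is handed in, with the robot touching nothing.
It also fails if it takes over 118 s, if anything falls off the work surface, if the arm or the gripper's body presses on something with over 40 N, if the wrist force passes 120 N, or if a joint passes its speed limit or range.

### The arm

A 6-joint arm with a two-finger parallel gripper is mounted at the origin on the work surface. World frame = base frame: x ahead of the robot, y to its left, z up, the work surface at z = 0. Lengths are in m, angles in degrees, forces in N, time in s.
With the tool pointing down it reaches from about 0.35 to 0.925 m from the base axis. Payload 6.4 kg.
Tool frame: the origin (TCP) lies where the fingers leave the gripper's body, on its centre line; the fingertips stand 73 mm ahead of it and the grasp point (between the pads) lies 54 mm ahead of it; z points along the fingers, x is the direction in which the jaws open and shut, and the axes are right-handed (so a half turn about z gives the same grasp; the last joint's range is limited). The gripper opens to 85 mm and grips with 20 to 120 N. Pads are 22 mm wide; open, the fingers measure 114 mm over their backs; the gripper's body (76 mm by 85 mm) begins 54 mm behind the grasp point. The pads swing forward as they close: fully open they stand 13 mm farther back than shut.
Start: joints at [55.571, 14.043, 89.255, -0, 76.702, -9.975], TCP at [0.269, 0.592, 0.304] pointing down, gripper open.
Joint ranges: [-179.41, 179.41], [-58.25, 129.5], [7.25, 145.43], [-54.29, 234.29], [11.92, 165.04], [-157.13, 157.13]. Speed limits (degrees/s): [147.25, 147.25, 180, 180, 180, 180].

### API

Orientations are given as [roll, pitch, yaw] about the fixed x, y, z axes, in that order (R = Rz(yaw) Ry(pitch) Rx(roll)).
In Python, from bench import observe, capture, camera_model, hand_in gives the robot as it stands.
- The arm moves only by the tool arm_command, never from a script. Its argument "deltas" is a list that holds one entry, the list of rows, each a list of 7 numbers: the turn, a rotation vector about the world's x, y, z in units of 10 degrees (1.0 is 10 degrees), then the shift along the world's x, y, z in mm, then the closure in counts, from 0 (fully open) to 255 (shut). A call has 1 to 5 rows; each row shifts and turns the commanded pose from where the row before left it; what a row does not reach is not made up. A row lasts 1/8 s, in which the tool goes at most 62.5 mm and 10.7 degrees, less where a joint would pass 70% of its speed; a pose out of reach is approached as far as the arm can. A call is refused whole if a number of a shift passes 62.5 or a number of a turn 1, either way. A call with a gripper value outside its range is refused whole. The fingers move at their own pace and stop on an object; the grip force is fixed at half the most. Time passes only in rows, so rows that do not move let the fingers close. It gives the time, the measured TCP pose, the force and the opening at its end, in the units of the state.
- observe(): the state, without advancing time (a new reading comes with each control period).
- capture(name): name is "scene" or "top"; returns the picture (384x512x3 uint8, red, green, blue); there is no depth.
- camera_model(name): a dict with "vfov" (degrees; the focal length in pixels is half the picture's height over the tangent of half this angle, whatever the lens; pixels are square), "cx", "cy" (the principal point, pixels), "D" ([k1, k2, p1, p2, k3] as OpenCV has them; the pictures are not rectified), "R" (3x3) and "t" (3): a world point X has camera coordinates R X + t. Camera axes: x right, y down, z forward; pixel columns grow to the right and rows downward; lengths in m; the calibration is good to about 2 mm. A picture is of the moment at which its call begins. camera_model takes no time and is no camera call.
- hand_in(): hands the job in, once; it reports no verdict.
The state is a dict: "clock": time; "qpos": joint angles; "joint_velocities": joint speeds; "tau": joint torques, N m; "position": TCP position; "eef_rot": TCP orientation; "wrist_force": force on the tool from outside, world axes, zero at the start; "torque": the same for the moment, N m; "grip_width": finger opening in m.
Only numpy, scipy, OpenCV 4.12 (cv2) and the standard library are available. Lean on these libraries where they do the work, as an engineer would, in place of code of your own. Each camera call takes 0.05 s, during which the arm holds its last target.

## Working session

There is one attempt and no reset: what is moved stays moved. The work goes in short steps, Python scripts to look and compute and a tool call to move; the robot and the scene stay as the last step left them, time stands still between calls to the robot, and variables do not carry over. Pictures are saved under pics/ and viewed, and the job is handed in when it is done.

Besides the shell and the picture viewer there is one more tool, called as name(argument=value, ...) on one line, values as JSON. arm_command: Moves the arm, as the interface text tells. Its arguments: {"type":"object","properties":{"deltas":{"type":"array"}},"required":["deltas"]}

```bash
ls; mkdir -p pics
python3 - <<'E'
from bench import *
import cv2,json
s=observe();print(s)
for n in("scene","top"):
    m=camera_model(n);print(n,m)
    im=capture(n);cv2.imwrite(f"pics/{n}0.png",im[:,:,::-1])
E
```

```text
pics
{'clock': 0.0, 'qpos': array([ 5.55722817e+01,  1.40846114e+01,  8.93261406e+01, -1.07249700e-03,
        7.67036893e+01, -9.97566449e+00]), 'joint_velocities': array([ 0.07073595,  0.01008806,  0.06090751, -0.11968882,  0.05233739,
        0.07191279]), 'tau': array([-9.20298180e-05, -4.29501271e+01, -3.26137626e+01, -1.57206209e-04,
        5.15116670e-03, -1.30355187e-05]), 'position': array([0.26880959, 0.5913365 , 0.30276317]), 'eef_rot': array([-1.79981203e+02,  1.12891870e-01,  6.55482124e+01]), 'wrist_force': array([-0.46813071,  0.15294932, -0.09253626]), 'torque': array([ 0.02319721,  0.04131642, -0.02151586]), 'grip_width': 0.08546912746398515}
scene {'vfov': 44.309364819432204, 'cx': 263.3192091266958, 'cy': 183.73144788384982, 'D': array([-0.19880591,  0.        ,  0.        ,  0.        ,  0.        ]), 'R': array([[-5.79825970e-02,  9.98317594e-01, -1.38422730e-05],
       [ 8.13512726e-01,  4.72410358e-02, -5.79625163e-01],
       [-5.78649344e-01, -3.36194331e-02, -8.14883225e-01]]), 't': array([ 0.0259409 , -0.39367458,  1.50449887])}
top {'vfov': 50.963506342644884, 'cx': 257.0993974126736, 'cy': 186.47875900115764, 'D': array([-0.00297342,  0.        ,  0.        ,  0.        ,  0.        ]), 'R': array([[ 1.06739291e-03, -9.99988417e-01, -4.69317248e-03],
       [-9.96832751e-01, -6.90802654e-04, -7.95235131e-02],
       [ 7.95193499e-02,  4.76319087e-03, -9.96821942e-01]]), 't': array([-0.00667671,  0.52897558,  0.93438719])}
```

View pics/scene0.png

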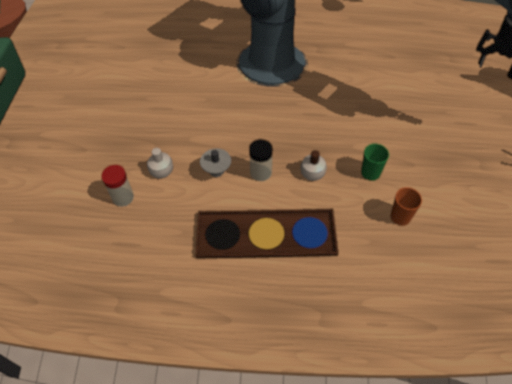

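View pics/top0.png

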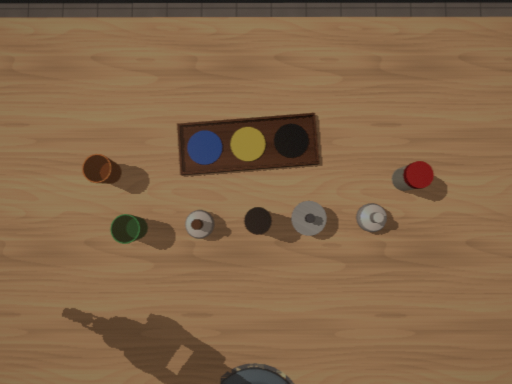

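Scene view: the tray mats at about (223,234) black, (267,233) yellow and (311,233) blue. The jar is at (261,150), the white-knob pot at (158,160), the green cup at (375,160) and the strainer at (215,160). In the top view the same items are at (258,220), (372,217), (128,228) and (309,218), with mats at (291,141), (248,144) and (205,148).

```bash
cat > h.py <<'E'
import numpy as np,cv2
from bench import *
def K(n):
    m=camera_model(n);f=192/np.tan(np.radians(m['vfov']/2))
    return m,np.array([[f,0,m['cx']],[0,f,m['cy']],[0,0,1]])
def plane(n,uv,z):
    m,k=K(n);p=cv2.undistortPoints(np.array(uv,float).reshape(-1,1,2),k,m['D']).reshape(-1,2)
    R,t=np.array(m['R']),np.array(m['t']);C=-R.T@t
    d=np.c_[p,np.ones(len(p))]@R
    return C+d*((z-C[2])/d[:,2])[:,None]
def proj(n,X):
    m,k=K(n);r,_=cv2.Rodrigues(np.array(m['R']))
    return cv2.projectPoints(np.array(X,float).reshape(-1,3),r,np.array(m['t']),k,m['D'])[0].reshape(-1,2)
def circ(n,c,z):
    """contour pixels -> plane -> min enclosing circle"""
    P=plane(n,c.reshape(-1,2),z)[:,:2]
    e=cv2.fitEllipse((P*1000).astype(np.float32))
    return np.round(e[0],1),np.round(e[1],1)
def blob(mask,box):
    x0,y0,x1,y1=box;m=np.zeros(mask.shape,np.uint8);m[y0:y1,x0:x1]=mask[y0:y1,x0:x1]
    c,_=cv2.findContours(m,cv2.RETR_EXTERNAL,cv2.CHAIN_APPROX_NONE)
    return max(c,key=cv2.contourArea)
E
python3 - <<'E'
from h import *
t=cv2.imread('pics/top0.png');s=cv2.imread('pics/scene0.png')
cv2.imwrite('pics/topz.png',cv2.resize(t[180:270,90:410],None,fx=2.5,fy=2.5,interpolation=cv2.INTER_CUBIC))
cv2.imwrite('pics/scz.png',cv2.resize(s[130:260,90:430],None,fx=2.3,fy=2.3,interpolation=cv2.INTER_CUBIC))
def m(im,f):
    h=cv2.cvtColor(im,cv2.COLOR_BGR2HSV).astype(int);b=im.astype(int);return (f(h[...,0],h[...,1],h[...,2])*255).astype(np.uint8)
blue=lambda h,s,v:(h>105)&(h<130)&(s>150)
yel=lambda h,s,v:(h>18)&(h<35)&(s>140)&(v>120)
blk=lambda h,s,v:(v<32)
grn=lambda h,s,v:(h>60)&(h<90)&(s>100)
gry=lambda h,s,v:(s<60)&(v>60)
for nm,f,bt,bs,z in [('blue',blue,(180,120,230,170),(285,205,335,255),.009),('yel',yel,(225,120,270,170),(240,205,290,255),.009),('blk',blk,(268,118,315,160),(202,217,243,252),.009),('jar',blk,(240,200,275,240),(245,138,276,166),.105),('cup',grn,(105,205,150,250),(355,140,395,185),.085),('strainer',gry,(288,198,330,240),(198,145,233,178),.054),('pot',gry,(352,200,392,236),(145,145,175,180),.03)]:
    for n,im,b in(('top',t,bt),('scene',s,bs)):
        c=blob(m(im,f),b);print(nm,n,*circ(n,c,z),cv2.boundingRect(c))
E
```

```text
blue top [631.9 106.6] [40.8 76.6] (198, 132, 23, 30)
blue scene [626.1 121.4] [78.5 79.5] (293, 218, 34, 29)
yel top [634.4  17.2] [81.3 81.4] (231, 127, 34, 34)
yel scene [634.   17.3] [81.9 82.8] (249, 218, 35, 31)
blk top [642.6 -88.1] [78.5 79. ] (275, 124, 33, 33)
blk scene [643.1 -87.6] [77.7 78.7] (206, 220, 34, 29)Traceback (most recent call last):
  File "<stdin>", line 14, in <module>
  File "h.py", line 22, in blob
    return max(c,key=cv2.contourArea)
ValueError: max() iterable argument is empty
```

View pics/topz.png

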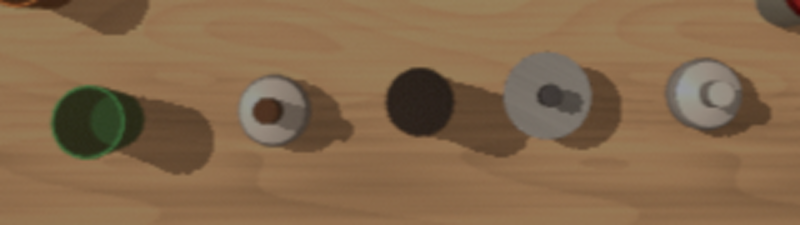

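View pics/scz.png

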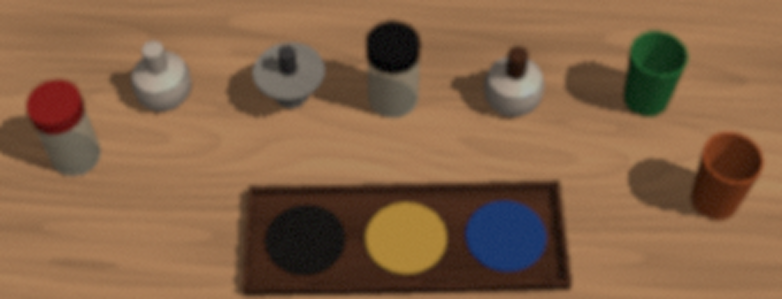

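```bash
cat > m.py <<'E'
from h import *
def m(im,f):
    h=cv2.cvtColor(im,cv2.COLOR_BGR2HSV).astype(int);return (f(h[...,0],h[...,1],h[...,2])*255).astype(np.uint8)
blk=lambda h,s,v:(v<58)
grn=lambda h,s,v:(h>45)&(h<95)&(s>70)
gry=lambda h,s,v:(s<60)&(v>60)
gry2=lambda h,s,v:(s<75)
E
python3 - <<'E'
from m import *
t=cv2.imread('pics/top0.png');s=cv2.imread('pics/scene0.png')
ht=cv2.cvtColor(t,cv2.COLOR_BGR2HSV);print(ht[220,250:262].tolist(),ht[218,290:326:3].tolist(), ht[205,150:200:6].tolist(), ht[215,355:395:3].tolist())
for nm,f,bt,bs,z in [('jar',blk,(240,200,273,236),(245,138,276,158),.105),('cup',grn,(105,205,150,250),(355,140,395,185),.085),('strainer',gry,(288,198,330,240),(198,145,233,178),.054),('pot',gry2,(352,200,392,236),(145,145,175,180),.03)]:
    for n,im,b in(('top',t,bt),('scene',s,bs)):
        try:
            c=blob(m(im,f),b);print(nm,n,*circ(n,c,z),cv2.boundingRect(c),cv2.contourArea(c))
        except Exception as e: print(nm,n,e)
print(-np.array(camera_model('top')['R']).T@camera_model('top')['t'],-np.array(camera_model('scene')['R']).T@camera_model('scene')['t'])
E
```

```text
[[12, 100, 46], [13, 91, 45], [13, 97, 42], [12, 102, 45], [13, 91, 45], [10, 87, 44], [12, 89, 43], [11, 91, 45], [13, 93, 44], [10, 87, 44], [12, 99, 44], [11, 93, 44]] [[14, 113, 95], [15, 33, 122], [17, 33, 122], [15, 34, 121], [17, 33, 122], [15, 43, 59], [8, 31, 65], [13, 36, 64], [13, 36, 64], [15, 38, 80], [15, 39, 79], [16, 32, 120]] [[15, 118, 145], [15, 119, 146], [15, 117, 148], [15, 115, 148], [15, 116, 149], [15, 113, 149], [16, 113, 149], [15, 113, 149], [15, 117, 148]] [[15, 113, 138], [15, 44, 116], [115, 10, 156], [110, 5, 155], [38, 7, 154], [17, 36, 113], [19, 33, 122], [20, 30, 151], [18, 34, 151], [16, 39, 143], [14, 43, 119], [14, 129, 95], [15, 123, 102], [15, 114, 150]]
jar top [449.1  -7.9] [54.  54.6] (245, 208, 26, 26) 501.5
jar scene [454.5  -6.8] [56.3 58.1] (250, 140, 22, 18) 318.5
cup top [431.1 284.8] [59.3 64.4] (114, 214, 26, 29) 204.5
cup scene [456.  276.9] [ 56.4 121.9] (362, 144, 26, 36) 646.0
strainer top [ 455.  -123.4] [76.2 77. ] (291, 201, 36, 35) 891.5
strainer scene [ 458.9 -122.1] [75. 80.] (200, 149, 31, 27) 558.0
pot top [ 456.5 -272.6] [63.8 67.9] (357, 204, 30, 28) 626.0
pot scene [ 455.2 -273.4] [61.9 97.2] (147, 148, 26, 30) 509.0
[ 0.45300545 -0.01076188  0.97345232] [1.19234069 0.04328074 0.99780756]
```

Run:
```python
from m import *
t=cv2.imread('pics/top0.png');s=cv2.imread('pics/scene0.png')
# cup: rim in top = green or dark blob hull
c=blob(m(t,lambda h,s,v:((h>35)&(h<100)&(s>60))),(105,205,150,250))
print('cup hull',*circ('top',cv2.convexHull(c),.085))
P=plane('top',c.reshape(-1,2),.085)[:,:2]*1000
print('minenc',cv2.minEnclosingCircle(P.astype(np.float32)))
# knob tops: brighter patches
A=cv2.resize(t[200:250,105:150],None,fx=8,fy=8,interpolation=cv2.INTER_NEAREST)
B=cv2.resize(t[195:240,288:333],None,fx=8,fy=8,interpolation=cv2.INTER_NEAREST)
C=cv2.resize(t[195:240,350:395],None,fx=8,fy=8,interpolation=cv2.INTER_NEAREST)
h=max(A.shape[0],B.shape[0]);pad=lambda x:cv2.copyMakeBorder(x,0,h-x.shape[0],0,0,cv2.BORDER_CONSTANT)
D=np.hstack([pad(A),pad(B)]);cv2.imwrite('pics/z1.png',D)
A=cv2.resize(s[140:185,195:235],None,fx=8,fy=8,interpolation=cv2.INTER_NEAREST)
B=cv2.resize(s[140:185,142:182],None,fx=8,fy=8,interpolation=cv2.INTER_NEAREST)
cv2.imwrite('pics/z2.png',np.hstack([A,B]));cv2.imwrite('pics/z3.png',C)
# predictions
for nm,X in (('jar lid',(.450,-.0075,.105)),('str knobtop',(.456,-.123,.086)),('str plate',(.456,-.123,.054)),('pot knobtop',(.457,-.273,.083)),('cup rim',(.432,.284,.085))): print(nm,proj('top',X)[0].round(1),proj('scene',X)[0].round(1))
```

```text
cup hull [431.3 283.4] [64.  66.9]
minenc ((430.97637939453125, 283.09539794921875), 33.410396575927734)
jar lid [257.5 220. ] [260.2 147.6]
str knobtop [310.1 217.3] [214.  152.4]
str plate [308.3 217.3] [215.  160.3]
pot knobtop [378.1 216.9] [155.6 151. ]
cup rim [124.9 228. ] [376.  152.8]
```

View pics/z1.png

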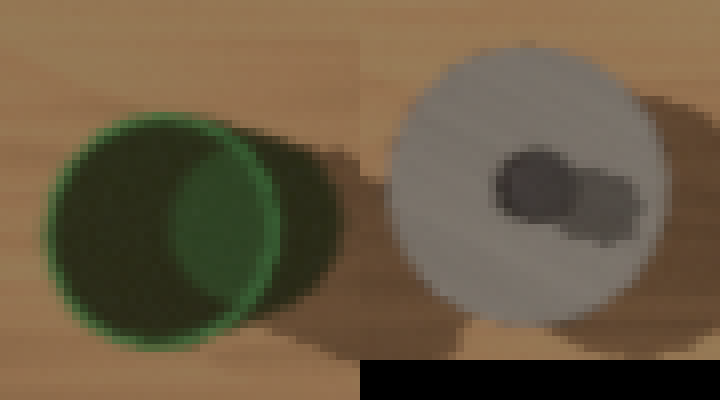

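View pics/z2.png

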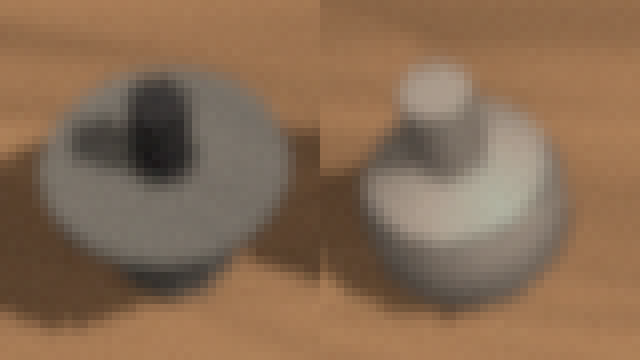

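View pics/z3.png

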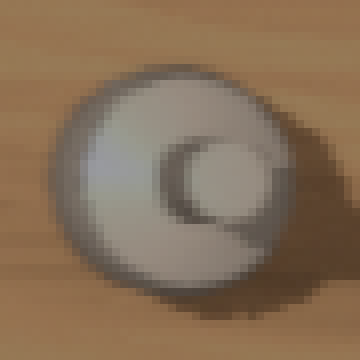

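arm_command(deltas=[[[0,0,-1,37,-62,0,0],[0,0,-1,37,-62,0,0],[0,0,-1,37,-62,0,0],[0,0,-1,37,-62,0,0],[0,0,-1,33,-62,0,0]]])

```text
clock: 0.72
position: [0.4271, 0.32, 0.3036]
eef_rot: [180.0, 0.0, 15.2]
wrist_force: [1.2, -1.5, -0.5]
grip_width: 0.0853
```

Checks: the knob tops land where predicted from the positions (strainer ≈ (309.6,217.6), pot ≈ (378,217)). The cup rim is centred at (124.6,228.5) in the top view. Now to the jar.

arm_command(deltas=[[[0,0,-1,0,-58,0,0],[0,0,-0.55,0,-58,0,0],[0,0,0,0,-58,0,0],[0,0,0,0,-58,0,0],[0,0,0,0,-58,0,0]]])

```text
clock: 1.35
position: [0.426, 0.0302, 0.3037]
eef_rot: [180.0, -0.0, 0.1]
wrist_force: [0.5, 0.6, -0.3]
grip_width: 0.0852
```

arm_command(deltas=[[[0,0,0,0,0,-40,0],[0,0,0,0,0,-40,0],[0,0,0,0,0,-20,0],[0,0,0,0,0,0,0],[0,0,0,0,0,0,0]]])

```text
clock: 1.98
position: [0.4271, 0.0318, 0.2049]
eef_rot: [180.0, -0.1, 0.1]
wrist_force: [0.3, 0.0, 0.5]
grip_width: 0.0851
```

arm_command(deltas=[[[0,0,0,12,-20,0,0],[0,0,0,11,-19,0,0],[0,0,0,0,0,0,0],[0,0,0,0,0,0,0]]])

```text
clock: 2.48
position: [0.4495, -0.0071, 0.204]
eef_rot: [-180.0, 0.0, 0.0]
wrist_force: [-0.5, -0.5, -0.1]
grip_width: 0.0852
```

Run:
```python
from m import *
print(observe()['position'])
for n in('scene','top'):
    im=capture(n)[:,:,::-1];im=im[80:270,170:360] if n=='scene' else im[120:310,160:350]
    cv2.imwrite(f'pics/j1{n}.png',cv2.resize(im,None,fx=2.1,fy=2.1,interpolation=cv2.INTER_CUBIC))
a=cv2.imread('pics/j1scene.png');b=cv2.imread('pics/j1top.png');cv2.imwrite('pics/j1.png',np.hstack([a,b]))
```

```text
[ 0.4495003  -0.00709006  0.20402843]
```

View pics/j1.png

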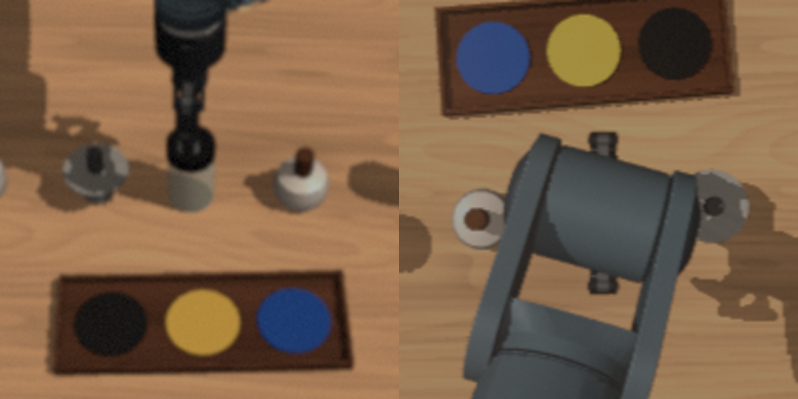

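The fingers straddle the jar along x: in the top view the fingers are at crop (603,145) and (603,280), and in the scene view they stand right above the lid. Next I descend and grip.

arm_command(deltas=[[[0,0,0,0,0,-25,0],[0,0,0,0,0,-25,0],[0,0,0,0,0,-18,0],[0,0,0,0,0,0,0],[0,0,0,0,0,0,0]]])

```text
clock: 3.2
position: [0.4499, -0.007, 0.1366]
eef_rot: [180.0, -0.1, 0.1]
wrist_force: [-0.0, 0.8, -0.6]
grip_width: 0.0855
```

arm_command(deltas=[[[0,0,0,0,0,0,255],[0,0,0,0,0,0,255],[0,0,0,0,0,0,255],[0,0,0,0,0,0,255],[0,0,0,0,0,0,255]]])

```text
clock: 3.82
position: [0.4502, -0.0073, 0.1371]
eef_rot: [180.0, -0.1, 0.1]
wrist_force: [-1.3, -0.0, 5.7]
grip_width: 0.0588
```

arm_command(deltas=[[[0,0,0,0,0,10,255],[0,0,0,0,0,20,255],[0,0,0,0,0,30,255],[0,0,0,0,0,20,255],[0,0,0,0,0,0,255]]])

```text
clock: 4.45
position: [0.4504, -0.0074, 0.2177]
eef_rot: [179.9, -0.2, 0.0]
wrist_force: [0.4, -0.4, -2.6]
grip_width: 0.0589
```

Run:
```python
from m import *
o=observe();print(o['position'],o['wrist_force'],o['grip_width'])
im=capture('scene')[80:270,170:360,::-1]
cv2.imwrite('pics/j2.png',cv2.resize(im,None,fx=3,fy=3,interpolation=cv2.INTER_CUBIC))
```

```text
[ 0.45039265 -0.00736665  0.21772039] [ 0.36502647 -0.3860485  -2.55110109] 0.05885387826179202
```

View pics/j2.png

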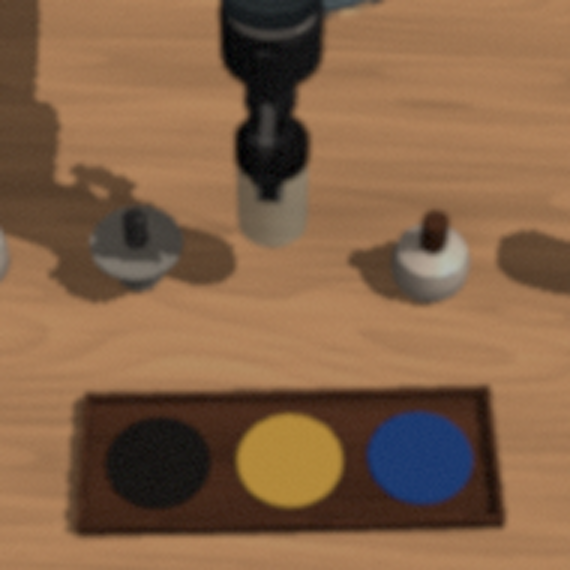

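Run:
```python
from m import *
im=cv2.imread('pics/j2.png')
g=cv2.cvtColor(im,cv2.COLOR_BGR2HSV)
for r in (205,215,222):
    row=g[r,215:330,1];i=np.where(row<95)[0]+215;print(r,i.min(),i.max(),170+((i.min()+i.max())/2+.5)/3-.5, 80+(r+.5)/3-.5)
for y in(-.0094,-.0074,-.0054): print(proj('scene',[(.4504,y,.10),(.4504,y,.09)]).round(2))
```

```text
205 240 307 260.8333333333333 148.0
215 240 306 260.6666666666667 151.33333333333331
222 241 305 260.6666666666667 153.66666666666669
[[259.45 149.02]
 [259.47 151.59]]
[[260.25 149.06]
 [260.28 151.63]]
[[261.06 149.1 ]
 [261.08 151.66]]
```

arm_command(deltas=[[[0,0,0,30,-13,0,255],[0,0,0,45,-19,0,255],[0,0,0,45,-19,0,255],[0,0,0,45,-19,0,255],[0,0,0,27,-11,0,255]]])

```text
clock: 5.12
position: [0.6425, -0.0889, 0.2136]
eef_rot: [-180.0, 0.1, 0.0]
wrist_force: [-0.0, 0.3, -1.1]
grip_width: 0.0585
```

arm_command(deltas=[[[0,0,0,0,0,0,255],[0,0,0,0,0,0,255]]])

```text
clock: 5.38
position: [0.6404, -0.0876, 0.2141]
eef_rot: [-179.9, 0.2, 0.1]
wrist_force: [-1.6, 0.6, -2.2]
grip_width: 0.0588
```

arm_command(deltas=[[[0,0,0,2,-0.7,-15,255],[0,0,0,0,0,-25,255],[0,0,0,0,0,-18,255],[0,0,0,0,0,-6,255],[0,0,0,0,0,0,255]]])

```text
clock: 6.0
position: [0.6434, -0.0888, 0.1515]
eef_rot: [-180.0, 0.0, 0.0]
wrist_force: [0.0, -0.0, -1.7]
grip_width: 0.059
```

arm_command(deltas=[[[0,0,0,0,0,0,255]]])

```text
clock: 6.12
position: [0.6442, -0.089, 0.153]
eef_rot: [180.0, -0.1, 0.1]
wrist_force: [-0.1, 0.3, -1.5]
grip_width: 0.0589
```

Run:
```python
from m import *
o=observe();print(o['position'],o['wrist_force'],o['grip_width'])
im=capture('scene')[150:300,170:360,::-1]
cv2.imwrite('pics/j3.png',cv2.resize(im,None,fx=4,fy=4,interpolation=cv2.INTER_CUBIC))
```

```text
[ 0.64416418 -0.08900939  0.15297773] [-0.09621783  0.26227251 -1.50638539] 0.058885010437930464
```

View pics/j3.png

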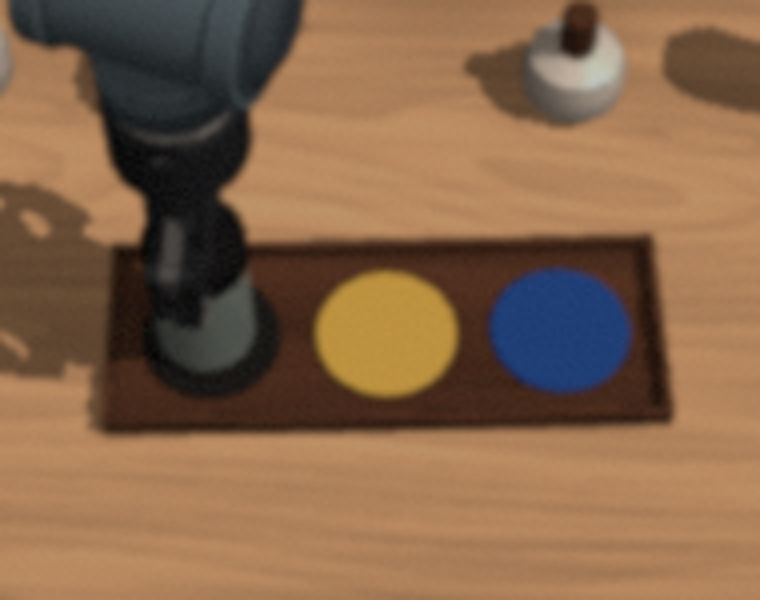

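arm_command(deltas=[[[0,0,0,-1.2,0.6,-2,255],[0,0,0,0,0,-2,255],[0,0,0,0,0,-1,255],[0,0,0,0,0,0,255]]])

```text
clock: 6.68
position: [0.6423, -0.0882, 0.1467]
eef_rot: [-180.0, 0.0, 0.0]
wrist_force: [0.0, 0.3, -2.3]
grip_width: 0.0586
```

arm_command(deltas=[[[0,0,0,0,0,-1,255],[0,0,0,0,0,0,255]]])

```text
clock: 6.92
position: [0.6425, -0.0883, 0.1462]
eef_rot: [180.0, -0.0, 0.0]
wrist_force: [-1.2, 0.3, 0.2]
grip_width: 0.0586
```

arm_command(deltas=[[[0,0,0,0,0,-0.7,255],[0,0,0,0,0,0,255]]])

```text
clock: 7.18
position: [0.6426, -0.0884, 0.1462]
eef_rot: [180.0, -0.0, 0.1]
wrist_force: [-3.6, 1.3, 5.7]
grip_width: 0.0586
```

arm_command(deltas=[[[0,0,0,0,0,0,0],[0,0,0,0,0,0,0],[0,0,0,0,0,0,0],[0,0,0,0,0,0,0]]])

```text
clock: 7.68
position: [0.6423, -0.0882, 0.1451]
eef_rot: [-180.0, 0.0, 0.0]
wrist_force: [-0.4, 0.4, 0.4]
grip_width: 0.0855
```

arm_command(deltas=[[[0,0,0,0,0,20,0],[0,0,0,0,0,40,0],[0,0,0,0,0,30,0],[0,0,0,-30,-30,0,0],[0,0,0,-50,-50,0,0]]])

```text
clock: 8.3
position: [0.5685, -0.1628, 0.2378]
eef_rot: [179.9, -0.2, 0.2]
wrist_force: [-0.4, -0.9, -0.3]
grip_width: 0.0853
```

arm_command(deltas=[[[0,0,0,-50,-50,0,0],[0,0,0,-40,-50,0,0],[0,0,0,-16,-5,0,0],[0,0,0,0,0,0,0],[0,0,0,0,0,0,0]]])

```text
clock: 8.93
position: [0.4698, -0.2597, 0.2358]
eef_rot: [180.0, -0.1, 0.1]
wrist_force: [0.6, 0.0, 0.6]
grip_width: 0.0852
```

Run:
```python
from m import *
o=observe();print(o['position'],o['wrist_force'],o['grip_width'])
for n in('scene','top'):
    im=capture(n)[:,:,::-1];cv2.imwrite(f'pics/k1{n}.png',im);im=im[100:270,100:350] if n=='scene' else im[100:270,170:420]
    cv2.imwrite(f'pics/k1{n}z.png',cv2.resize(im,None,fx=1.6,fy=1.6,interpolation=cv2.INTER_CUBIC))
a=cv2.imread('pics/k1scenez.png');b=cv2.imread('pics/k1topz.png');cv2.imwrite('pics/k1.png',np.hstack([a,b]))
for b in ((270,115,315,165),):
    c=blob(m(cv2.imread('pics/k1top.png'),lambda h,s,v:(v<48)),b);print('jar lid',*circ('top',c,.114))
```

```text
[ 0.46978982 -0.25968186  0.23578772] [0.63841624 0.03549704 0.60465424] 0.08524295005003223
jar lid [630.3 -86.9] [ 92.5 105.2]
```

View pics/k1.png

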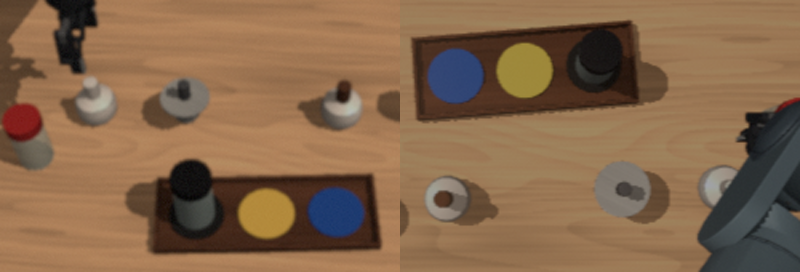

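Run:
```python
from m import *
t=cv2.imread('pics/k1top.png')
c=blob(m(t,lambda h,s,v:(s<110)&(v<60)&(v>34)),(280,116,312,146));print('jar lid',*circ('top',c,.114),cv2.boundingRect(c))
cv2.imwrite('pics/k2.png',cv2.resize(t[110:165,265:325],None,fx=10,fy=10,interpolation=cv2.INTER_NEAREST))
print(plane('top',[[418.5,174.5],[296,132.5]],.105),proj('top',[(.6428,-.0878,.114),(.6428,-.0878,.009)]),proj('scene',[(.6428,-.0878,.114),(.6428,-.0878,.009)]))
```

```text
jar lid [620.  -60.5] [12.5 27.1] (280, 134, 8, 12)
[[ 0.54853865 -0.35596341  0.105     ]
 [ 0.64066673 -0.09148825  0.105     ]] [[294.66866756 130.64097423]
 [290.84433374 140.07323739]] [[218.65928819 210.36310521]
 [222.10272244 233.6524933 ]]
```

View pics/k2.png

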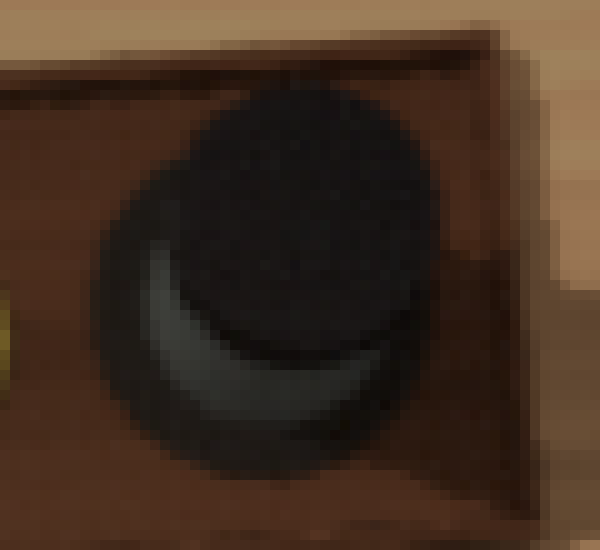

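The jar lid sits at (295.1,131.0) and (294.7,130.6) was predicted, so it is within 1 mm of centred. Now the pot.

arm_command(deltas=[[[0,0,0,-12.5,-13.3,-20,120],[0,0,0,0,0,-30,120],[0,0,0,0,0,0,120],[0,0,0,0,0,0,120]]])

```text
clock: 9.52
position: [0.4573, -0.2736, 0.1861]
eef_rot: [180.0, -0.1, 0.1]
wrist_force: [0.4, 0.9, 0.9]
grip_width: 0.0451
```

Run:
```python
from m import *
o=observe();print(o['position'],o['wrist_force'],o['grip_width'])
im=capture('scene')[90:220,90:240,::-1]
cv2.imwrite('pics/p1.png',cv2.resize(im,None,fx=4,fy=4,interpolation=cv2.INTER_CUBIC))
```

```text
[ 0.45727393 -0.27361916  0.18610437] [0.42221936 0.90763695 0.93541239] 0.04507631175727614
```

View pics/p1.png

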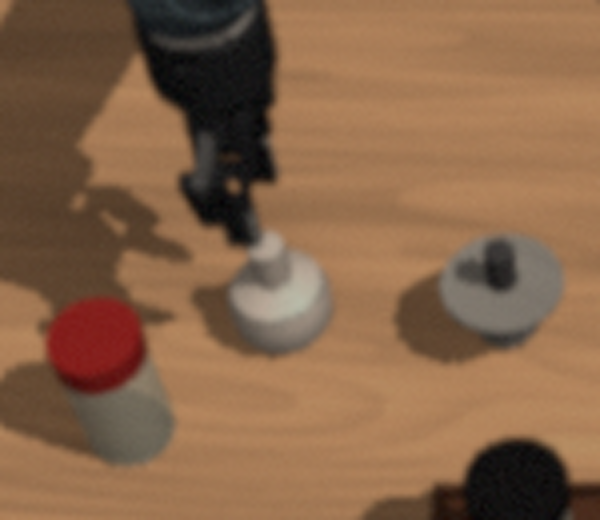

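The fingers are above the knob (crop (245,230) against knob (268,245), perspective consistent). Descending.

arm_command(deltas=[[[0,0,0,0,0,-25,120],[0,0,0,0,0,-20,120],[0,0,0,0,0,-12,120],[0,0,0,0,0,0,120],[0,0,0,0,0,0,120]]])

```text
clock: 10.2
position: [0.457, -0.2742, 0.1293]
eef_rot: [179.9, -0.1, 0.1]
wrist_force: [0.7, 0.1, -0.1]
grip_width: 0.0451
```

arm_command(deltas=[[[0,0,0,0,0,0,255],[0,0,0,0,0,0,255],[0,0,0,0,0,0,255],[0,0,0,0,0,0,255]]])

```text
clock: 10.7
position: [0.4569, -0.2742, 0.1293]
eef_rot: [179.9, -0.1, 0.0]
wrist_force: [-1.5, 0.2, 5.5]
grip_width: 0.0225
```

arm_command(deltas=[[[0,0,0,0,0,10,255],[0,0,0,0,0,25,255],[0,0,0,0,0,25,255],[0,0,0,0,0,10,255],[0,0,0,0,0,0,255]]])

```text
clock: 11.32
position: [0.4565, -0.2738, 0.1985]
eef_rot: [180.0, -0.0, 0.0]
wrist_force: [-0.0, 0.2, -1.4]
grip_width: 0.0218
```

Run:
```python
from m import *
o=observe();print(o['position'],o['wrist_force'],o['grip_width'])
im=capture('scene')[90:220,90:240,::-1];cv2.imwrite('pics/p2r.png',im)
cv2.imwrite('pics/p2.png',cv2.resize(im,None,fx=4,fy=4,interpolation=cv2.INTER_CUBIC))
for dz in (.053,.083,.073): print(proj('scene',[o['position']+[0,0,-.129+dz]]))
```

```text
[ 0.45650124 -0.27378691  0.19853326] [-0.04556464  0.19481698 -1.40506023] 0.02183307965135305
[[152.45520477 140.71372986]]
[[150.18393536 132.64887469]]
[[150.94957613 135.372885  ]]
```

View pics/p2.png

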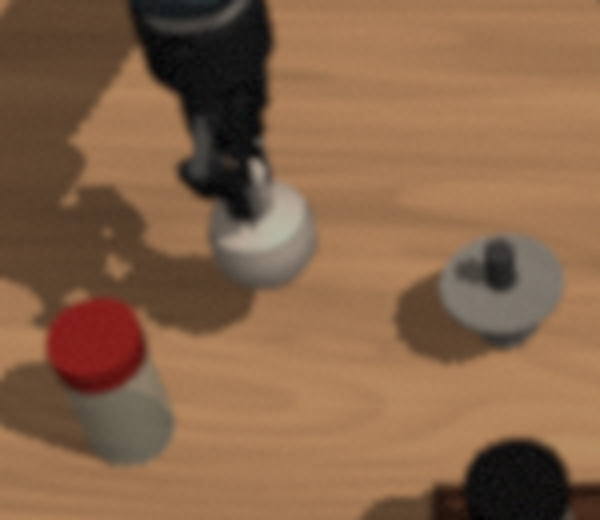

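Run:
```python
from m import *
s=cv2.imread('pics/scene0.png');p=cv2.imread('pics/p2r.png')
def ext(im,rows,c0,c1,off):
    h=cv2.cvtColor(im,cv2.COLOR_BGR2HSV)
    for r in rows:
        i=np.where(h[r,c0:c1,1]<95)[0]+c0
        print(r,i.min()+off,i.max()+off,(i.min()+i.max())/2+off)
ext(s,range(160,177,2),142,178,0);print()
ext(p,range(50,71,2),50,82,90)
print(proj('scene',[(.457,-.273,.03),(.457,-.273,.04),(.457,-.273,.015),(.457,-.273,.0)]))
print(proj('scene',[(.4565,-.2738,.03+.0695),(.4565,-.2738,.04+.0695),(.4565,-.2738,.015+.0695),(.4565,-.2738,.0695)]))
```

```text
160 148 171 159.5
162 147 172 159.5
164 147 172 159.5
166 147 172 159.5
168 147 172 159.5
170 148 171 159.5
172 149 170 159.5
174 150 168 159.0
176 153 166 159.5

50 144 166 155.0
52 143 167 155.0
54 143 168 155.5
56 142 168 155.0
58 142 168 155.0
60 143 168 155.5
62 143 168 155.5
64 144 167 155.5
66 145 166 155.5
68 146 164 155.0
70 148 161 154.5
[[159.25266921 163.84595287]
 [158.5792511  161.49427821]
 [160.24883127 167.31764789]
 [161.22852532 170.72382209]]
[[154.14271069 146.69200463]
 [153.41327853 144.11847062]
 [155.22159161 150.48972324]
 [156.28244964 154.21397597]]
```

arm_command(deltas=[[[0,0,0,0,0,30,255],[0,0,0,0,20,30,255],[0,0,0,0,45,0,255],[0,0,0,0,50,0,255],[0,0,0,0,50,0,255]]])

```text
clock: 12.0
position: [0.4556, -0.1071, 0.2567]
eef_rot: [-179.9, 0.1, 0.0]
wrist_force: [0.9, -0.1, -1.2]
grip_width: 0.0223
```

arm_command(deltas=[[[0,0,0,10,50,0,255],[0,0,0,40,45,0,255],[0,0,0,50,25,0,255],[0,0,0,50,0,0,255],[0,0,0,25,0,0,255]]])

```text
clock: 12.62
position: [0.6327, 0.0119, 0.256]
eef_rot: [-180.0, 0.1, 0.1]
wrist_force: [-0.9, 0.3, -1.8]
grip_width: 0.0222
```

arm_command(deltas=[[[0,0,0,0,0,0,255],[0,0,0,0,0,0,255]]])

```text
clock: 12.88
position: [0.6303, 0.0113, 0.2567]
eef_rot: [-180.0, 0.2, 0.0]
wrist_force: [-0.1, 0.8, -1.5]
grip_width: 0.0225
```

arm_command(deltas=[[[0,0,0,3.5,4.5,-25,255],[0,0,0,0,0,-40,255],[0,0,0,0,0,-30,255],[0,0,0,0,0,-13,255],[0,0,0,0,0,0,255]]])

```text
clock: 13.5
position: [0.6341, 0.0157, 0.1497]
eef_rot: [-180.0, 0.1, 0.0]
wrist_force: [0.0, -0.0, -1.6]
grip_width: 0.0226
```

arm_command(deltas=[[[0,0,0,0,0,0,255],[0,0,0,0,0,0,255]]])

```text
clock: 13.75
position: [0.6358, 0.0156, 0.1519]
eef_rot: [180.0, -0.2, 0.0]
wrist_force: [-0.9, 0.3, -1.5]
grip_width: 0.0221
```

Run:
```python
from m import *
o=observe();print(o['position'],o['wrist_force'],o['grip_width'])
im=capture('scene')[150:280,190:350,::-1];cv2.imwrite('pics/p3r.png',im)
cv2.imwrite('pics/p3.png',cv2.resize(im,None,fx=4,fy=4,interpolation=cv2.INTER_CUBIC))
print(proj('scene',[(.6342,.0173,.03+.015),(.6342,.0173,.009)]))
h=cv2.cvtColor(im,cv2.COLOR_BGR2HSV)
for r in range(62,84,3):
    i=np.where(h[r,55:100,1]<95)[0]+245
    if len(i):print(r+150,i.min(),i.max(),(i.min()+i.max())/2)
```

```text
[0.63575208 0.01561886 0.15190837] [-0.87824524  0.26813425 -1.53498659] 0.02205397281054967
[[266.07435237 225.2341525 ]
 [266.00134537 232.82297892]]
212 258 275 266.5
215 255 277 266.0
218 253 279 266.0
221 251 280 265.5
224 251 280 265.5
227 253 279 266.0
230 253 279 266.0
233 254 277 265.5
```

View pics/p3.png

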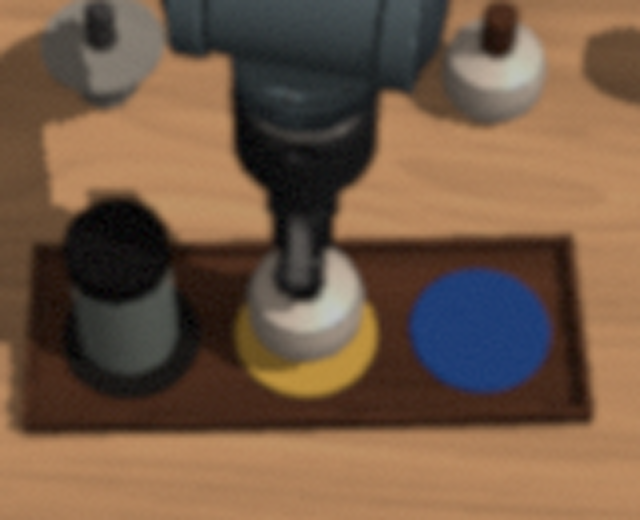

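arm_command(deltas=[[[0,0,0,-1.5,0.3,-4,255],[0,0,0,0,0,-5,255],[0,0,0,0,0,-3,255],[0,0,0,0,0,0,255]]])

```text
clock: 14.3
position: [0.6334, 0.0161, 0.1384]
eef_rot: [-180.0, 0.0, 0.1]
wrist_force: [-1.7, 0.1, 1.7]
grip_width: 0.0223
```

arm_command(deltas=[[[0,0,0,0,0,-1,255],[0,0,0,0,0,0,255]]])

```text
clock: 14.55
position: [0.6335, 0.0161, 0.1384]
eef_rot: [-180.0, 0.0, 0.1]
wrist_force: [-4.7, 2.1, 7.5]
grip_width: 0.0222
```

arm_command(deltas=[[[0,0,0,0,0,0,120],[0,0,0,0,0,0,120],[0,0,0,0,0,0,120],[0,0,0,0,0,20,120],[0,0,0,0,0,40,120]]])

```text
clock: 15.18
position: [0.6325, 0.0162, 0.1971]
eef_rot: [-180.0, 0.2, 0.0]
wrist_force: [0.0, 0.6, 0.1]
grip_width: 0.0452
```

arm_command(deltas=[[[0,0,0,-30,30,40,0],[0,0,0,-50,50,0,0],[0,0,0,-50,50,0,0],[0,0,0,-50,55,0,0],[0,0,0,-10,50,0,0]]])

```text
clock: 15.8
position: [0.4609, 0.2319, 0.2385]
eef_rot: [-180.0, -0.1, 0.0]
wrist_force: [1.6, -0.8, -0.4]
grip_width: 0.085
```

arm_command(deltas=[[[0,0,0,0,30,0,0],[0,0,0,0,0,0,0],[0,0,0,0,0,0,0]]])

```text
clock: 16.18
position: [0.4633, 0.2603, 0.238]
eef_rot: [180.0, -0.1, 0.0]
wrist_force: [0.2, -0.5, -0.6]
grip_width: 0.0853
```

Run:
```python
from m import *
o=observe();print(o['position'],o['wrist_force'],o['grip_width'])
for n in('scene','top'):
    im=capture(n)[:,:,::-1];cv2.imwrite(f'pics/c1{n}.png',im);im=im[130:260,190:430] if n=='scene' else im[110:260,90:320]
    cv2.imwrite(f'pics/c1{n}z.png',cv2.resize(im,(400,int(400*im.shape[0]/im.shape[1]*1)) ,interpolation=cv2.INTER_CUBIC)[:216])
a=cv2.imread('pics/c1scenez.png');b=cv2.imread('pics/c1topz.png');b=cv2.resize(b,(400,a.shape[0]))if 0 else b
cv2.imwrite('pics/c1.png',np.vstack([a,b]))
t=cv2.imread('pics/c1top.png')
c=blob(m(t,lambda h,s,v:(s<70)&(v>90)),(232,120,268,160));print('pot',*circ('top',c,.039),cv2.boundingRect(c))
```

```text
[0.46326698 0.26027164 0.23795633] [ 0.16730099 -0.49413648 -0.57502133] 0.08529127973198848
pot [634.6  18.4] [59.5 62.8] (234, 128, 27, 27)
```

View pics/c1.png

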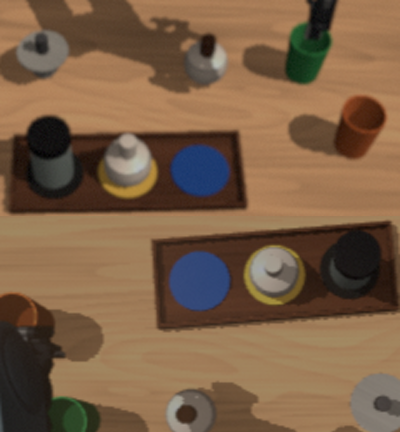

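The pot stands centred, (634.6,18.4) mm against mat (634.2,17.3). Now the cup.

arm_command(deltas=[[[0,0,0,-16,12,0,0],[0,0,0,-16,12,-20,0],[0,0,0,0,0,-20,0],[0,0,0,0,0,0,0],[0,0,0,0,0,0,0]]])

```text
clock: 16.9
position: [0.4311, 0.2849, 0.198]
eef_rot: [-180.0, -0.0, 0.0]
wrist_force: [-0.4, 1.0, 1.0]
grip_width: 0.0853
```

Run:
```python
from m import *
o=observe();print(o['position'],o['wrist_force'],o['grip_width'])
t=cv2.imread('pics/scene0.png');im=capture('scene')[:,:,::-1]
for i,n in((t,'a'),(im,'b')): cv2.imwrite(f'pics/c2{n}.png',cv2.resize(i[100:230,330:430],None,fx=4,fy=4,interpolation=cv2.INTER_CUBIC))
cv2.imwrite('pics/c2.png',np.hstack([cv2.imread('pics/c2a.png'),cv2.imread('pics/c2b.png')]))
print(proj('scene',[(.431,.2845,.085),(.431,.2845,0),(.431+.033,.2845,.085),(.431-.033,.2845,.085),(.431,.2845+.033,.085),(.431,.2845-.033,.085)]))
```

```text
[0.43111719 0.28485982 0.19796706] [-0.37995581  1.02284452  1.00114359] 0.08530600248404907
[[376.12400357 152.50755257]
 [370.07173661 172.63912623]
 [377.24613756 162.78892569]
 [375.01712159 142.56771893]
 [388.92048934 153.18412311]
 [363.24390704 151.83909702]]
```

View pics/c2.png

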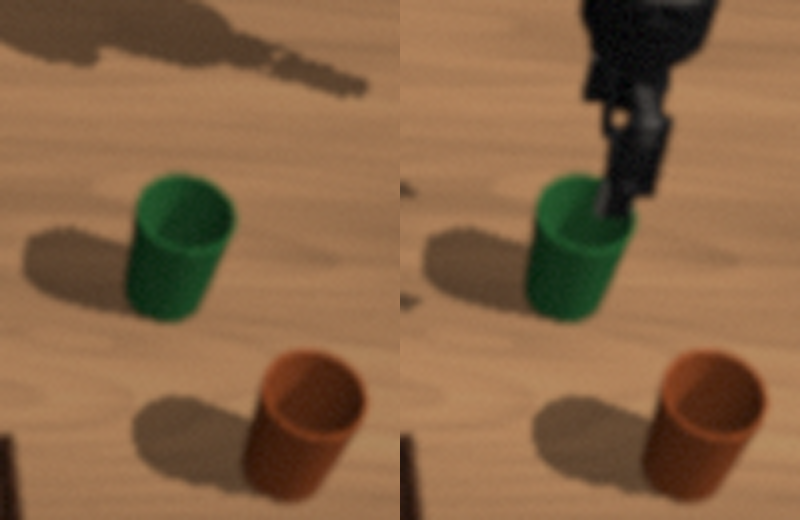

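The rim centre in the scene view is (376.0,152.8), predicted (376.1,152.5). Descend on the cup.

arm_command(deltas=[[[0,0,0,0,-0.3,-30,0],[0,0,0,0,0,-30,0],[0,0,0,0,0,-24,0],[0,0,0,0,0,0,0],[0,0,0,0,0,0,0]]])

```text
clock: 17.58
position: [0.432, 0.2847, 0.1147]
eef_rot: [-179.9, -0.1, 0.0]
wrist_force: [-0.2, 1.2, -0.5]
grip_width: 0.0853
```

arm_command(deltas=[[[0,0,0,0,0,0,255],[0,0,0,0,0,0,255],[0,0,0,0,0,0,255],[0,0,0,0,0,0,255]]])

```text
clock: 18.08
position: [0.432, 0.2849, 0.1152]
eef_rot: [-179.9, -0.1, 0.1]
wrist_force: [-2.5, -0.3, 7.1]
grip_width: 0.0635
```

arm_command(deltas=[[[0,0,0,0,0,10,255],[0,0,0,0,0,25,255],[0,0,0,0,0,30,255],[0,0,0,0,0,25,255],[0,0,0,0,0,0,255]]])

```text
clock: 18.7
position: [0.4322, 0.2849, 0.2059]
eef_rot: [-179.9, -0.3, 0.1]
wrist_force: [-0.5, -0.6, -1.2]
grip_width: 0.0636
```

Run:
```python
from m import *
o=observe();print(o['position'],o['wrist_force'],o['grip_width'])
im=capture('scene')[:,:,::-1];cv2.imwrite('pics/c3r.png',im)
cv2.imwrite('pics/c3.png',cv2.resize(im[80:230,330:430],None,fx=4,fy=4,interpolation=cv2.INTER_CUBIC))
h=cv2.cvtColor(im,cv2.COLOR_BGR2HSV)
for r in range(130,165,3):
    i=np.where((h[r,340:420,0]>55)&(h[r,340:420,0]<95)&(h[r,340:420,1]>120))[0]+340
    if len(i):print(r,i.min(),i.max(),(i.min()+i.max())/2)
p=o['position'];b=p-[0,0,.1135]
print(proj('scene',[b,b+[0,0,.02],b+[0,0,.04]]))
```

```text
[0.43223039 0.28491804 0.20591942] [-0.53903531 -0.57153995 -1.19758893] 0.0636162856557702
130 371 380 375.5
133 371 380 375.5
136 371 381 376.0
139 370 380 375.0
142 370 378 374.0
145 370 377 373.5
148 369 377 373.0
151 369 386 377.5
154 371 385 378.0
157 375 381 378.0
[[376.88599798 151.02926345]
 [378.41275684 145.91329891]
 [379.97444355 140.66036281]]
```

View pics/c3.png

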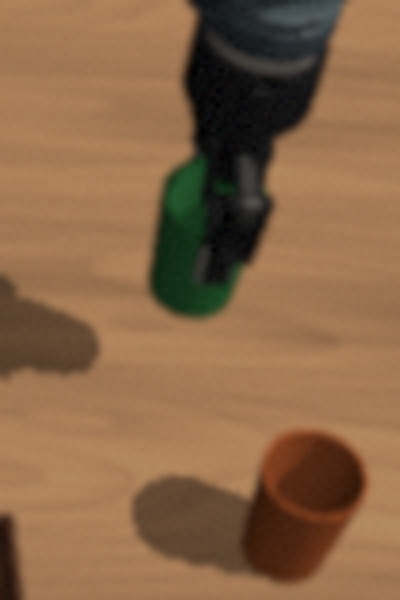

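arm_command(deltas=[[[0,0,0,30,-25,0,255],[0,0,0,42,-36,0,255],[0,0,0,42,-36,0,255],[0,0,0,42,-36,0,255],[0,0,0,38,-30,0,255]]])

```text
clock: 19.38
position: [0.6255, 0.1197, 0.2011]
eef_rot: [180.0, 0.2, -0.0]
wrist_force: [0.1, 0.0, 0.1]
grip_width: 0.0633
```

arm_command(deltas=[[[0,0,0,0,0,0,255],[0,0,0,0,0,-15,255],[0,0,0,0,0,-20,255],[0,0,0,0,0,0,255],[0,0,0,0,0,0,255]]])

```text
clock: 20.0
position: [0.6246, 0.1219, 0.1679]
eef_rot: [-180.0, 0.0, 0.1]
wrist_force: [0.3, -0.6, -0.4]
grip_width: 0.0631
```

arm_command(deltas=[[[0,0,0,1.2,-0.5,-15,255],[0,0,0,0,0,-15,255],[0,0,0,0,0,-8,255],[0,0,0,0,0,0,255],[0,0,0,0,0,0,255]]])

```text
clock: 20.62
position: [0.6265, 0.1209, 0.1305]
eef_rot: [180.0, -0.0, 0.0]
wrist_force: [-0.7, -0.5, 0.3]
grip_width: 0.063
```

Run:
```python
from m import *
o=observe();print(o['position'],o['wrist_force'],o['grip_width'])
im=capture('scene')[:,:,::-1];cv2.imwrite('pics/c4r.png',im)
cv2.imwrite('pics/c4.png',cv2.resize(im[150:280,250:370],None,fx=4,fy=4,interpolation=cv2.INTER_CUBIC))
h=cv2.cvtColor(im,cv2.COLOR_BGR2HSV)
for r in range(210,245,3):
    q=h[r,280:340];i=np.where((q[:,0]>55)&(q[:,0]<95)&(q[:,1]>120))[0]+280
    if len(i):print(r,i.min(),i.max(),(i.min()+i.max())/2)
print(proj('scene',[(.6261,.1214,.015),(.6261,.1214,.035),(.6261,.1214,.055)]))
```

```text
[0.6264763  0.12087642 0.13048703] [-0.65255469 -0.49187096  0.2985666 ] 0.06295500823737908
210 300 325 312.5
213 299 325 312.0
216 300 325 312.5
219 299 324 311.5
222 299 323 311.0
225 299 323 311.0
228 299 321 310.0
231 299 320 309.5
234 300 319 309.5
237 302 317 309.5
[[309.55633592 230.74989501]
 [310.24873148 226.54555971]
 [310.96053245 222.21203612]]
```

View pics/c4.png

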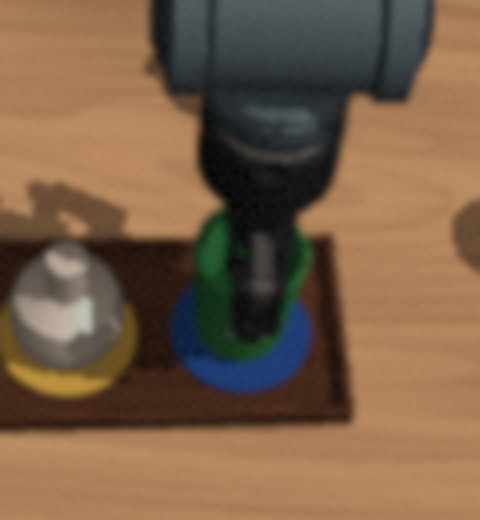

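Scene view: the cup base is at column 309.5, as predicted for the blue mat. Lower the last 6 mm.

arm_command(deltas=[[[0,0,0,-0.3,0.3,-3,255],[0,0,0,0,0,-2,255],[0,0,0,0,0,0,255],[0,0,0,0,0,0,255]]])

```text
clock: 21.18
position: [0.6259, 0.1212, 0.1252]
eef_rot: [-180.0, -0.0, 0.0]
wrist_force: [0.5, 0.9, -1.1]
grip_width: 0.0634
```

arm_command(deltas=[[[0,0,0,0,0,-1,255],[0,0,0,0,0,0,255]]])

```text
clock: 21.42
position: [0.626, 0.1212, 0.1244]
eef_rot: [-180.0, -0.0, 0.0]
wrist_force: [0.1, 0.3, 1.0]
grip_width: 0.0633
```

arm_command(deltas=[[[0,0,0,0,0,-0.8,255],[0,0,0,0,0,0,255]]])

```text
clock: 21.68
position: [0.6261, 0.1212, 0.1243]
eef_rot: [180.0, -0.0, 0.1]
wrist_force: [-3.3, -0.5, 6.3]
grip_width: 0.0629
```

arm_command(deltas=[[[0,0,0,0,0,0,0],[0,0,0,0,0,0,0],[0,0,0,0,0,0,0],[0,0,0,0,0,0,0]]])

```text
clock: 22.18
position: [0.6258, 0.1212, 0.1232]
eef_rot: [180.0, 0.0, 0.0]
wrist_force: [-0.6, -0.4, 0.1]
grip_width: 0.0853
```

arm_command(deltas=[[[0,0,0,0,0,15,0],[0,0,0,0,0,35,0],[0,0,0,0,0,50,0],[0,0,0,-30,-40,15,0],[0,0,0,-40,-45,0,0]]])

```text
clock: 22.8
position: [0.5568, 0.0354, 0.2421]
eef_rot: [179.9, -0.4, 0.1]
wrist_force: [-0.4, -1.0, -0.2]
grip_width: 0.0854
```

arm_command(deltas=[[[0,0,0,-40,-45,0,130],[0,0,0,-30,-45,0,130],[0,0,0,-20,-45,0,130],[0,0,0,-10,-20,0,130],[0,0,0,0,0,0,130]]])

```text
clock: 23.42
position: [0.4557, -0.1199, 0.2395]
eef_rot: [180.0, -0.1, -0.1]
wrist_force: [0.2, 0.7, 0.4]
grip_width: 0.0422
```

Run:
```python
from m import *
o=observe();print(o['position'],o['wrist_force'],o['grip_width'])
for n in('scene','top'):
    im=capture(n)[:,:,::-1];cv2.imwrite(f'pics/s1{n}.png',im)
    im=im[120:260,190:340] if n=='scene' else im[110:250,170:320]
    cv2.imwrite(f'pics/s1{n}z.png',cv2.resize(im,None,fx=2.6,fy=2.6,interpolation=cv2.INTER_CUBIC))
cv2.imwrite('pics/s1.png',np.hstack([cv2.imread('pics/s1scenez.png'),cv2.imread('pics/s1topz.png')]))
t=cv2.imread('pics/s1top.png')
c=blob(m(t,grn),(175,115,235,175));P=plane('top',c.reshape(-1,2),.094)[:,:2]*1000
print(*circ('top',c,.094),cv2.minEnclosingCircle(P.astype(np.float32)),proj('top',[(.6261,.1214,.094)]))
cv2.imwrite('pics/s2.png',cv2.resize(t[120:175,175:235],None,fx=10,fy=10,interpolation=cv2.INTER_NEAREST))
```

```text
[ 0.45572974 -0.11991685  0.23953203] [0.20388524 0.68090284 0.37804769] 0.04224176423828837
[624.3 120.4] [63.2 64.9] ((624.2136840820312, 120.2530746459961), 33.518760681152344) [[199.30187285 140.04998655]]
```

View pics/s1.png

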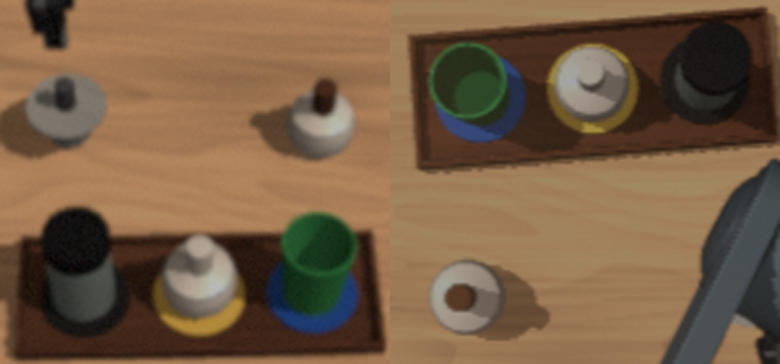

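View pics/s2.png

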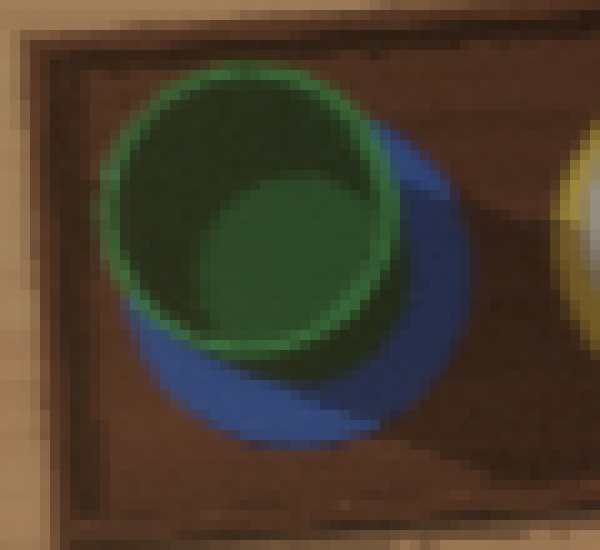

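The cup stands centred: rim at (199.6,140.2), predicted (199.3,140.0). Now the strainer.

arm_command(deltas=[[[0,0,0,0,-2.5,-25,130],[0,0,0,0,0,-35,130],[0,0,0,0,0,0,130],[0,0,0,0,0,0,130]]])

```text
clock: 24.02
position: [0.4568, -0.121, 0.1796]
eef_rot: [180.0, -0.1, 0.1]
wrist_force: [0.5, -0.4, -0.1]
grip_width: 0.0421
```

Run:
```python
from m import *
o=observe();print(o['position'],o['wrist_force'],o['grip_width'])
im=capture('scene')[:,:,::-1];cv2.imwrite('pics/s3r.png',im)
cv2.imwrite('pics/s3.png',cv2.resize(im[100:200,170:270],None,fx=5,fy=5,interpolation=cv2.INTER_CUBIC))
```

```text
[ 0.45675416 -0.12096814  0.17955928] [ 0.50938431 -0.3765557  -0.09305001] 0.04208577488896621
```

View pics/s3.png

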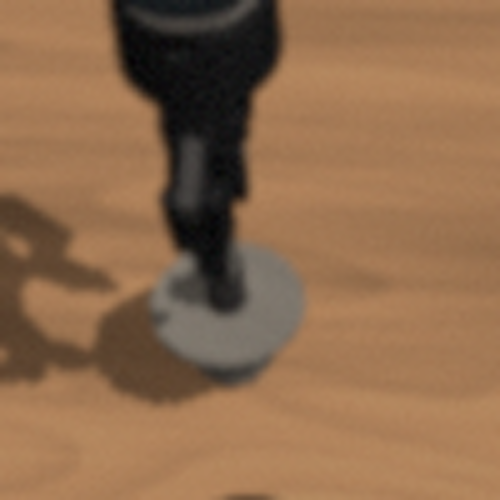

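The fingers are over the knob at crop (225,270). Shift y by -1.5 and descend.

arm_command(deltas=[[[0,0,0,-0.8,-1.5,-20,130],[0,0,0,0,0,-20,130],[0,0,0,0,0,-9,130],[0,0,0,0,0,0,130],[0,0,0,0,0,0,130]]])

```text
clock: 24.7
position: [0.4558, -0.1231, 0.1305]
eef_rot: [179.9, -0.1, 0.1]
wrist_force: [-0.1, 0.5, -0.7]
grip_width: 0.042
```

arm_command(deltas=[[[0,0,0,0,0,0,255],[0,0,0,0,0,0,255],[0,0,0,0,0,0,255],[0,0,0,0,0,0,255]]])

```text
clock: 25.2
position: [0.4556, -0.1231, 0.1303]
eef_rot: [180.0, -0.1, 0.0]
wrist_force: [-1.6, 1.0, 4.9]
grip_width: 0.0183
```

arm_command(deltas=[[[0,0,0,0,0,10,255],[0,0,0,0,0,30,255],[0,0,0,0,0,40,255],[0,0,0,0,0,40,255],[0,0,0,0,0,30,255]]])

```text
clock: 25.82
position: [0.4551, -0.1228, 0.2815]
eef_rot: [180.0, -0.1, 0.0]
wrist_force: [0.2, -0.0, -0.8]
grip_width: 0.0179
```

arm_command(deltas=[[[0,0,0,0,0,0,255],[0,0,0,0,0,0,255]]])

```text
clock: 26.08
position: [0.4544, -0.1224, 0.278]
eef_rot: [-179.9, 0.1, 0.0]
wrist_force: [-0.5, 0.4, -0.8]
grip_width: 0.018
```

Run:
```python
from m import *
o=observe();print(o['position'],o['wrist_force'],o['grip_width'])
im=capture('scene')[:,:,::-1];cv2.imwrite('pics/s4r.png',im)
cv2.imwrite('pics/s4.png',cv2.resize(im[60:190,160:270],None,fx=4.5,fy=4.5,interpolation=cv2.INTER_CUBIC))
p=o['position']-[0,0,.1305];print(proj('scene',[p+[0,0,.054],p+[0,0,.05]]))
h=cv2.cvtColor(im,cv2.COLOR_BGR2HSV)
for r in range(100,140,2):
    i=np.where((h[r,190:240,1]<75))[0]+190
    if len(i):print(r,i.min(),i.max(),(i.min()+i.max())/2)
```

```text
[ 0.454432   -0.12244681  0.278015  ] [-0.54014811  0.4317225  -0.76876062] 0.01795358819178807
[[210.17096413 120.21622021]
 [210.32263609 121.39924863]]
100 200 213 206.5
102 200 213 206.5
104 200 213 206.5
106 200 213 206.5
108 198 214 206.0
110 199 220 209.5
112 200 223 211.5
114 197 225 211.0
116 196 226 211.0
118 195 227 211.0
120 195 227 211.0
122 195 226 210.5
124 195 226 210.5
126 196 225 210.5
128 197 223 210.0
130 199 221 210.0
132 202 219 210.5
134 205 219 212.0
136 207 217 212.0
138 210 215 212.5
```

View pics/s4.png

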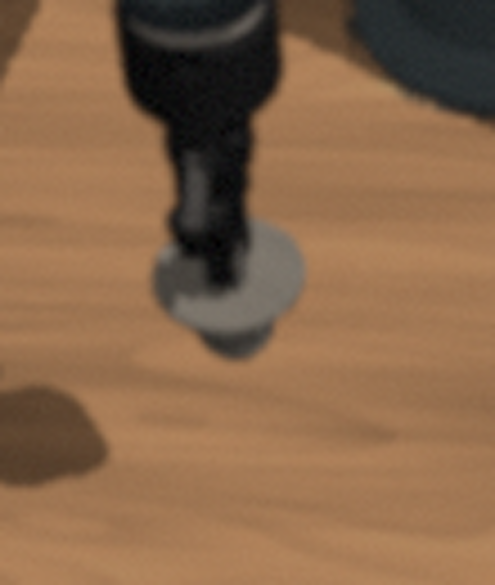

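arm_command(deltas=[[[0,0,0,20,30,0,255],[0,0,0,30,42,0,255],[0,0,0,30,42,0,255],[0,0,0,30,42,0,255],[0,0,0,30,42,0,255]]])

```text
clock: 26.75
position: [0.5952, 0.0767, 0.2771]
eef_rot: [-180.0, 0.2, 0.0]
wrist_force: [-0.3, -1.6, -0.7]
grip_width: 0.0185
```

arm_command(deltas=[[[0,0,0,31,42,0,255],[0,0,0,0,0,0,255],[0,0,0,0,0,0,255]]])

```text
clock: 27.12
position: [0.6253, 0.1171, 0.2773]
eef_rot: [180.0, 0.2, 0.1]
wrist_force: [-0.8, 0.0, -1.6]
grip_width: 0.0181
```

arm_command(deltas=[[[0,0,0,0.4,3.4,-20,255],[0,0,0,0,0,-18,255],[0,0,0,0,0,0,255],[0,0,0,0,0,0,255],[0,0,0,0,0,0,255]]])

```text
clock: 27.75
position: [0.6269, 0.1205, 0.2423]
eef_rot: [-180.0, -0.1, 0.0]
wrist_force: [-0.2, -0.0, -1.0]
grip_width: 0.0181
```

Run:
```python
from m import *
o=observe();print(o['position'],o['wrist_force'],o['grip_width'])
im=capture('scene')[:,:,::-1];cv2.imwrite('pics/s5r.png',im)
cv2.imwrite('pics/s5.png',cv2.resize(im[140:260,250:370],None,fx=4.5,fy=4.5,interpolation=cv2.INTER_CUBIC))
z=o['position'][2]-.1303
print(proj('scene',[(.6258,.1211,z+.052),(.6258,.1211,z),(.6258,.1211,.094)]))
```

```text
[0.62691617 0.12049806 0.24229906] [-0.22707497 -0.0437002  -1.04013908] 0.018118155974094313
[[315.07438559 195.94329885]
 [312.96780435 208.98241733]
 [312.27469367 213.24980953]]
```

View pics/s5.png

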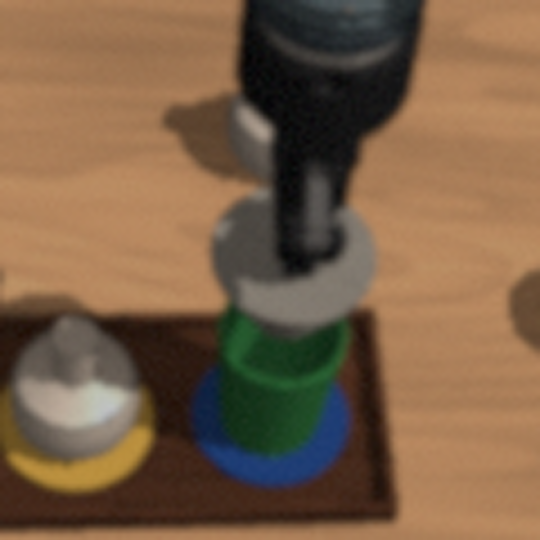

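Plate centre at crop (293,259) → column 314.8, predicted 315.1, so it is centred over the cup. Lower it.

arm_command(deltas=[[[0,0,0,-1,0.3,-15,255],[0,0,0,0,0,-17,255],[0,0,0,0,0,-15,255],[0,0,0,0,0,-10,255],[0,0,0,0,0,0,255]]])

```text
clock: 28.42
position: [0.6249, 0.1209, 0.183]
eef_rot: [180.0, 0.1, 0.0]
wrist_force: [0.8, 0.0, -0.8]
grip_width: 0.0181
```

arm_command(deltas=[[[0,0,0,0,0,-4,255],[0,0,0,0,0,-3,255],[0,0,0,0,0,0,255],[0,0,0,0,0,0,255]]])

```text
clock: 28.92
position: [0.6256, 0.1209, 0.1777]
eef_rot: [-180.0, -0.0, 0.0]
wrist_force: [-0.1, -0.1, -0.3]
grip_width: 0.0181
```

arm_command(deltas=[[[0,0,0,0,0,-2,255],[0,0,0,0,0,0,255],[0,0,0,0,0,0,255]]])

```text
clock: 29.3
position: [0.6255, 0.1209, 0.1754]
eef_rot: [-180.0, 0.0, 0.0]
wrist_force: [0.5, -0.8, -0.8]
grip_width: 0.0184
```

arm_command(deltas=[[[0,0,0,0,0,-1,255],[0,0,0,0,0,0,255],[0,0,0,0,0,0,255]]])

```text
clock: 29.68
position: [0.6256, 0.1209, 0.1746]
eef_rot: [-180.0, -0.0, 0.0]
wrist_force: [0.1, -0.6, 0.3]
grip_width: 0.0184
```

arm_command(deltas=[[[0,0,0,0,0,-0.6,255],[0,0,0,0,0,0,255],[0,0,0,0,0,0,255]]])

```text
clock: 30.05
position: [0.6258, 0.1209, 0.1745]
eef_rot: [180.0, -0.1, 0.0]
wrist_force: [-1.4, -0.8, 5.0]
grip_width: 0.018
```

Contact came at the expected height (0.1743). Release and retreat.

arm_command(deltas=[[[0,0,0,0,0,0,130],[0,0,0,0,0,0,130],[0,0,0,0,0,0,130],[0,0,0,0,0,15,130],[0,0,0,0,0,30,130]]])

```text
clock: 30.68
position: [0.6248, 0.1209, 0.2186]
eef_rot: [180.0, 0.2, 0.0]
wrist_force: [0.4, -0.8, 0.5]
grip_width: 0.0419
```

arm_command(deltas=[[[0,0,0,0,0,50,130],[0,0,0,-50,0,20,130],[0,0,0,-50,40,0,130],[0,0,0,-50,50,0,130],[0,0,0,-40,50,0,130]]])

```text
clock: 31.3
position: [0.4421, 0.2539, 0.2902]
eef_rot: [-180.0, -0.1, -0.0]
wrist_force: [0.7, 1.6, 0.7]
grip_width: 0.0421
```

arm_command(deltas=[[[0,0,0,-20,50,0,130],[0,0,0,0,50,0,130],[0,0,0,0,50,0,130],[0,0,0,0,0,0,130],[0,0,0,0,0,0,130]]])

```text
clock: 31.92
position: [0.4234, 0.4028, 0.2893]
eef_rot: [180.0, -0.0, 0.1]
wrist_force: [0.0, 0.8, 0.3]
grip_width: 0.0417
```

Run:
```python
from m import *
o=observe();print(o['clock'],o['position'],o['grip_width'])
for n in('scene','top'):
    im=capture(n)[:,:,::-1];cv2.imwrite(f'pics/f{n}.png',im)
    im=im[120:260,90:430] if n=='scene' else im[110:250,80:440]
    cv2.imwrite(f'pics/f{n}z.png',cv2.resize(im,(760,290),interpolation=cv2.INTER_CUBIC))
cv2.imwrite('pics/f.png',np.vstack([cv2.imread('pics/fscenez.png'),cv2.imread('pics/ftopz.png')]))
t=cv2.imread('pics/ftop.png');s=cv2.imread('pics/fscene.png')
for n,im,b in(('top',t,(178,115,222,165)),('scene',s,(290,190,335,233))):
    c=blob(m(im,lambda h,s,v:(s<75)&(v>50)),b);print(*circ(n,c,.098),cv2.boundingRect(c))
t0=cv2.imread('pics/top0.png');d=cv2.absdiff(t,t0).max(2)
for k,(x,y) in dict(red=(412,177),brown=(200,224),orange=(99,169)).items(): print(k,d[y-22:y+22,x-20:x+20].mean())
d=cv2.absdiff(s,cv2.imread('pics/scene0.png')).max(2)
for k,(x,y) in dict(red=(117,187),brown=(313,167),orange=(405,207)).items(): print(k,d[y-18:y+18,x-13:x+13].mean())
```

```text
31.925 [0.42342361 0.40277122 0.2893317 ] 0.04172248931141637
[623.9 120.2] [80.1 83. ] (181, 123, 40, 40)
[627.7 121. ] [79.  79.8] (295, 198, 36, 31)
red 1.388068181818182
brown 4.021022727272728
orange 1.4551136363636363
red 2.355769230769231
brown 9.68482905982906
orange 2.911324786324786
```

View pics/f.png

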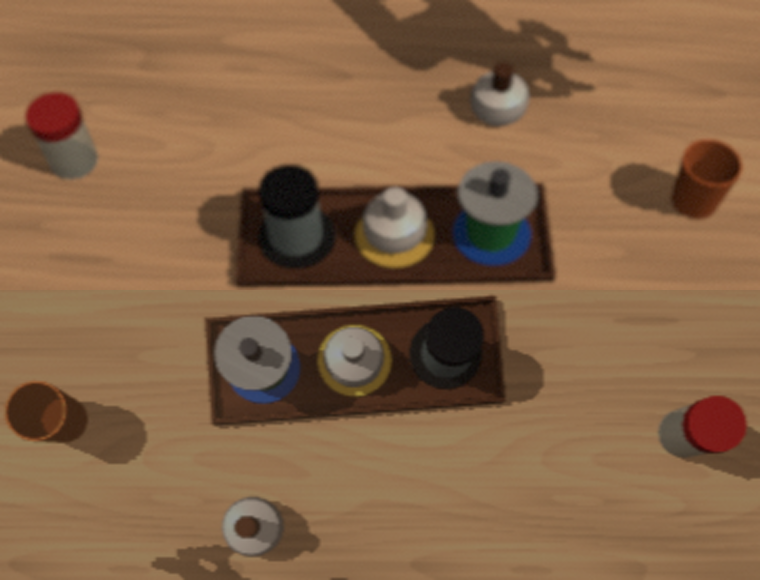

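All placed: the rim plate fits an 80 mm circle at z = 0.098 in both views, centred over the cup. The look-alikes are unmoved (the brown pot's image difference comes from the arm's shadow).

```bash
python3 -c "
from bench import *
print(hand_in())"
```

```text
the job is handed in; nothing more can be done
None
```

The tea tray is laid and handed in at about 32 s of the 118 s allowed. I placed the jar, then the sugar pot, then the cup. The strainer went in only after the cup was standing on its mat. Everything was lowered to light contact (8 N or less) before I released it.

| Item | Last check, against its target |
|---|---|
| Black-lidded jar | lid within about 1 mm of the centre of the black mat |
| White sugar pot | measured at (634.6, 18.4) mm; yellow mat at (634.2, 17.3) mm |
| Green cup | rim within about 1 mm of the blue mat's centre, measured before the strainer went in |
| Strainer | plate fits a circle of about 80 mm (79–83 mm) lying on the rim (z 98 mm) in both views; mean (625.8, 120.6) mm, cup at about (625.8, 121) mm |

- **Disagreement between views:** the two cameras put the strainer about 4 mm apart in x (623.9 and 627.7 mm). I used the mean.
- **Look-alikes:** the images around the red-lidded jar and the orange cup are unchanged. Around the brown-knobbed pot they differ more. I put that down to the arm's shadow: the gripper never went down near it and it looks unmoved, but I did not re-measure its position.

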